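Set the bench length gauge with its thumbwheel

ROBOT

A 6-joint arm with a two-finger parallel gripper is mounted at the origin on the work surface. World frame = base frame: x ahead of the robot, y to its left, z up, the work surface at z = 0. Lengths are in m, angles in rad, forces in N, time in s.
With the tool pointing down it reaches from about 0.375 to 0.975 m from the base axis. Payload 3.8 kg.
Tool frame: the origin (TCP) lies at the very end of the fingers, on their centre line; the grasp point (between the pads) lies 19 mm behind it; z points along the fingers, y is the line along which they close (so a half turn about z gives the same grasp; the last joint's range is limited). The gripper opens to 85 mm and grips with 20 to 120 N. Pads are 22 mm wide; open, the fingers measure 114 mm over their backs; the gripper's body (76 mm by 85 mm) begins 54 mm behind the grasp point. The pads swing forward as they close: fully open they stand 13 mm farther back than shut.
Start: joints at [1.161, 0.264, 1.604, -0, 1.274, -0.037], TCP at [0.246, 0.629, 0.203] pointing down, gripper open.
Joint ranges: [-2.63, 2.63], [-0.94, 2.18], [0.31, 2.57], [-1.31, 4.45], [0, 2.66], [-2.55, 2.55]. Speed limits (rad/s): [2.57, 2.57, 3.14, 3.14, 3.14, 3.14].

INTERFACE

Orientations are given as a rotation vector (axis times angle).
In Python, from workcell import read_state, read_camera, calibration, finish_job gives the robot as it stands.
- The arm moves only by the tool step_arm, never from a script. Its argument "commands" is a list of rows, each an object of numbers: "fingers": the gripper's target within -1 to 1 (shut at 1, half-way at 0, fully open at -1); "dx", "dy", "dz": the shift along the tool's x, y, z in m; "roll": the turn about the tool's z in degrees. In form: [{"fingers": .., "dx": .., "dy": .., "dz": .., "roll": ..}, ...]. A call has 1 to 8 rows; each row is the pose to reach, as a shift and turn from the pose commanded when the call began, along the tool's axes at that moment; what a row does not reach only later rows make up. A row lasts 1/8 s, in which the tool goes at most 62.5 mm and 10.7 degrees, less where a joint would pass 70% of its speed; a pose out of reach is approached as far as the arm can. A call with a gripper value outside its range is refused whole. The fingers move at their own pace and stop on an object; "squeeze" is the grip in N (left out, the last holds). Time passes only in rows, so rows that repeat a pose let the fingers close. It gives the time, the measured TCP pose, the force, the opening and the grip force at its end, in the units of the state.
- read_state(): the state, without advancing time (a new reading comes with each control period).
- read_camera(name): name is "scene" or "top" or "wrist"; returns (picture, depth): 420x560x3 uint8, blue, green, red; 420x560 float32, m along the optical axis (not along the pixel's ray), 0 where there is no reading.
- calibration(name): a dict with "intrinsics" (3x3 intrinsics, pixels), "k1" (the pictures are not rectified: a ray, as slopes to the right and down, at radius r is drawn at 1 + k1 r^2 times it, then the intrinsics apply), "world_to_cam" (4x4, takes a point from world to camera coordinates). Camera axes: x right, y up, looking along -z (the intrinsics and any distortion apply to the point x, -y, -z); pixel columns grow to the right and rows downward; lengths in m; the calibration is good to about 2 mm. A picture is of the moment at which its call begins: read the wrist's pose just before it. calibration takes no time and is no camera call; for the wrist camera it gives the pose at the moment of the call.
- finish_job(): hands the job in; it is judged then, once.
The state is a dict: "time": time; "q": joint angles; "joint_vel": joint speeds; "joint_torque": joint torques, N m; "tool_pos": TCP position; "tcp_rot": TCP orientation; "wrist_force": force on the tool from outside, world axes, zero at the start; "torque": the same for the moment, N m; "width": opening from 0.0 (shut) to 1.0 (fully open); "grip_force": force on a finger pad.
Only numpy, scipy, OpenCV 4.12 (cv2) and the standard library are available. Lean on these libraries where they do the work, as an engineer would, in place of code of your own. Each camera call takes 0.05 s, during which the arm holds its last target. There are 200 camera calls.

TASK

Set the bench length gauge for the next batch: roll its knurled thumbwheel under a fingertip, in light strokes over the top, until the gap closes and the black pointer of the blue jaw lines up with the red flag of the setting marker. Drive the jaw only by the wheel, do not push the jaw itself, and leave the marker, the V-block, the brass bush and the dial indicator where they are. Nothing is to be picked up; take the hand away at the end.

Things in the scene. Friction and masses are not known exactly. Their poses are not given: they have to be found in the camera images.
- bed: Grey cast bed of the gauge, bolted down, 310 mm long (its y), 80 mm wide (its x); origin at the centre of its underside on the bench, z up. Its +y runs along the ways from the moving jaw to the fixed jaw, whose face is at y = +95 mm, 115 mm high. On its -x side (towards the robot) is the housing of the thumbwheel; on its +x side a white graduated plate and, beyond it, the marker's rail.
- wheel: Knurled aluminium thumbwheel, 40 dark ribs (one orange), radius 36 mm over the ribs, 18 mm wide; origin at its centre, level axle along the bed's x, between two grey cheeks that end 12 mm below its top. No click or spring: about 1 N at the rim turns it and it stays where left. Geared to the moving jaw: 15 mm of jaw travel a radian, that is 2.4 mm of rim for 1 mm of jaw.
- wheel_top (a point): The highest point of the wheel's rim, over the middle of its width (fixed on the bed at x -66, y -45, z 81 mm). Rolling this top towards the bed's +y drives the jaw to +y and closes the gap; towards -y opens it. Nothing stands above it; the jaws, up to 115 mm high, stand at least 50 mm to its +x side.
- jaw: The moving jaw: blue carriage 56 x 60 mm with a dark upright, top 115 mm high, on the ways of the bed, with a rack bar 14 mm wide (67 mm high) trailing to -y. It slides along the bed's y; its origin coincides with the bed's when its face stands 70 mm from the fixed jaw's face.
- pointer (a point): Tip of the black pointer needle (4 mm wide) of the moving jaw, over the white plate; it moves with the jaw along the bed's y.
- mark (a point): Tip of the red flag (4 mm wide) on the brass setting marker, facing the pointer; the target of the pointer along the bed's y, at the same height and 2 mm to the +x side of the pointer's path. The marker stays on its rail by friction. At the start it stands 18 to 45 mm to the +y side of the pointer.
- vblock: Loose dark steel V-block, 45 x 50 x 38 mm; origin at the centre of its underside. Leave alone.
- bush: Loose upright brass bush, 42 mm diameter, 45 mm high; origin at the centre of its underside. Leave alone.
- indicator: Loose dial indicator lying on its back, dial 56 mm diameter, 20 mm high, stem reaching 64 mm to its +x; origin under the dial's centre. Leave alone.

How it is judged:
On the way:
1. a fingertip rolls the knurled wheel (contact force between the fingers and wheel above 0.5 N and distance of pointer from where it was at the start of the episode above 0.004 m), for 0.1 s.
At the end, for the whole second after the job is handed in: The pointer's tip stands within 2.5 mm of the flag's tip along the bed, the jaw is at rest, the marker is within 2 mm and the V-block, bush and indicator within 8 mm of where they began (y of pointer in the frame of mark between -0.0025 and 0.0025 m and linear speed of jaw below 0.003 m/s and distance of mark from where it was at the start of the episode below 0.002 m and distance of each of vblock, bush, indicator from where it was at the start of the episode below 0.008 m); the robot touches nothing.
It fails at once if the marker is shifted by more than 2 mm (distance of mark from where it was at the start of the episode above 0.002 m).
It fails at once if the robot pushes the moving jaw itself (contact force between any of the fingers, the arm and jaw above 1 N).
It fails at once if the wheel is pressed or squeezed with more than 50 N (contact force between the fingers and wheel above 50 N).
It fails at once if a bystander is shifted, lifted or carried by more than 8 mm (distance of any of vblock, bush, indicator from where it was at the start of the episode above 0.008 m).
It also fails if it takes over 64 s, if anything falls off the work surface, if the arm or the gripper's body presses on something with over 40 N, if the wrist force passes 120 N, or if a joint passes its speed limit or range.

## Working session

There is one attempt and no reset: what is moved stays moved. The work goes in short steps, Python scripts to look and compute and a tool call to move; the robot and the scene stay as the last step left them, time stands still between calls to the robot, and variables do not carry over. Pictures are saved under pics/ and viewed, at most 10 in all, crops included, and the job is handed in when it is done.

Besides the shell and the picture viewer there is one more tool, called after ">>>" in YAML: its name, and indented under it one key for each argument. step_arm: Moves the arm, as the interface text tells. Its arguments: {"type":"object","properties":{"commands":{"type":"array","items":{"type":"object","properties":{"fingers":{"type":"number"},"dx":{"type":"number"},"dy":{"type":"number"},"dz":{"type":"number"},"roll":{"type":"number"}}}},"squeeze":{"type":"number"}},"required":["commands"]}

```bash
mkdir -p pics; python3 - <<'E'
from workcell import *
import cv2,numpy as np
s=read_state();print(s['tool_pos'],s['tcp_rot'],s['time'])
for n in('top','scene'):
    p,d=read_camera(n);cv2.imwrite(f'pics/{n}0.png',p);np.save(f'{n}0.npy',d);c=calibration(n);print(n,c)
E
```

```text
[0.24552136 0.62789957 0.20125128] [-0.58213663 -3.08667075  0.00343896] 0.0
top {'intrinsics': array([[441.93416488,   0.        , 276.69164939],
       [  0.        , 441.93416488, 212.3673385 ],
       [  0.        ,   0.        ,   1.        ]]), 'k1': -0.14099058424475627, 'world_to_cam': array([[-0.0079833 , -0.99984808, -0.01549437,  0.00475226],
       [ 0.9844735 , -0.01057579,  0.17521436, -0.59173247],
       [-0.17535161, -0.013855  ,  0.98440838, -0.72921908],
       [ 0.        ,  0.        ,  0.        ,  1.        ]])}
scene {'intrinsics': array([[492.71500882,   0.        , 269.2222054 ],
       [  0.        , 492.71500882, 199.33192214],
       [  0.        ,   0.        ,   1.        ]]), 'k1': 0.06293019889470419, 'world_to_cam': array([[-0.6603239 ,  0.75091624, -0.00985683,  0.37899465],
       [-0.43952515, -0.3757907 ,  0.8158425 ,  0.18677954],
       [ 0.60892528,  0.54305263,  0.57819015, -1.21068425],
       [ 0.        ,  0.        ,  0.        ,  1.        ]])}
```

View pics/top0.png

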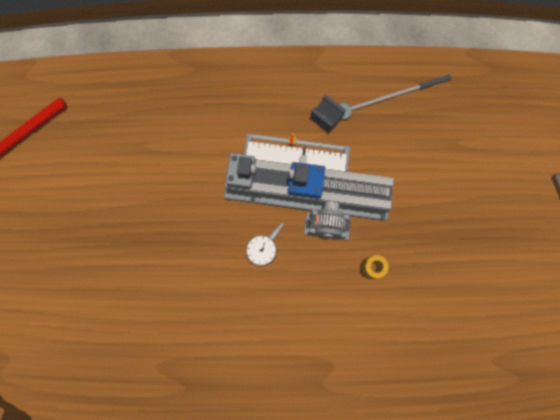

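View pics/scene0.png

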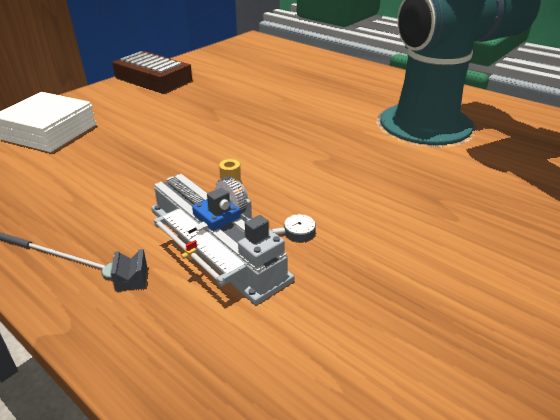

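The top view shows the gauge with +y to the left: wheel near (328,222), fixed jaw (245,170), blue jaw (307,180), orange/red marker (292,140). The bush is at (376,267) and the indicator at (261,250). The scene view shows the red flag at (191,245) and the pointer at about (193,231).

```bash
cat > h.py <<'E'
import numpy as np,cv2
from workcell import *
def ray(c,uv):
    K=c['intrinsics'];uv=np.atleast_2d(np.float64(uv))
    n=cv2.undistortPoints(uv[:,None],K,np.array([c['k1'],0,0,0.]))[:,0]
    M=c['world_to_cam'];R=M[:3,:3]
    d=np.c_[n[:,0],-n[:,1],-np.ones(len(n))]@R
    return -R.T@M[:3,3],d
def onz(c,uv,z):
    o,d=ray(c,uv);return o+d*((z-o[2])/d[:,2])[:,None]
def deproj(c,uv,dep):
    o,d=ray(c,uv);return o+d*np.asarray(dep)[:,None]
def proj(c,P):
    p=np.atleast_2d(P)@c['world_to_cam'][:3,:3].T+c['world_to_cam'][:3,3]
    n=np.c_[p[:,0]/-p[:,2],-p[:,1]/-p[:,2]];r=(n**2).sum(1);n=n*(1+c['k1']*r)[:,None]
    return n*c['intrinsics'][0,0]+c['intrinsics'][:2,2]
E
python3 - <<'E'
from h import *
c=calibration('top');D=np.load('top0.npy')
v,u=np.mgrid[120:250,215:405];uv=np.c_[u.ravel(),v.ravel()];d=D[uv[:,1],uv[:,0]];P=deproj(c,uv,d)
ok=d>0;P=P[ok];uv=uv[ok];
k=P[:,2]>0.012
# exclude dial
k&=~((uv[:,1]>222)&(uv[:,0]<295))
r=cv2.minAreaRect(np.float32(P[k][:,:2]));print('all rect',r)
w=k&(uv[:,1]>208)&(uv[:,1]<240)&(uv[:,0]>300)&(uv[:,0]<355)
Q=P[w];print('wheel z max',np.sort(Q[:,2])[-8:]);h=Q[Q[:,2]>0.072];print(h.mean(0),h.min(0),h.max(0),len(h))
# bed near edge line
for col in range(232,390,12):
    m=k&(uv[:,0]==col)&(P[:,2]>0.015); 
    print(col,[tuple(np.r_[uv[i],P[i].round(3)]) for i in np.where(m)[0][[0,-1]]])
E
python3 - <<'E'
import cv2
p=cv2.imread('pics/top0.png')[120:250,215:405];cv2.imwrite('pics/crop.png',cv2.resize(p,None,fx=4,fy=4,interpolation=cv2.INTER_CUBIC))
E
```

```text
all rect ((0.6737738847732544, -0.07737843692302704), (0.30164703726768494, 0.2271621823310852), 65.60559844970703)
wheel z max [0.08018028 0.08036656 0.08036723 0.08069538 0.08093301 0.08196023
 0.08217204 0.08242695]
[ 0.57280969 -0.09386913  0.07650789] [ 0.56113515 -0.11679739  0.07203983] [ 0.58455384 -0.07318981  0.08242695] 250
232 [(np.float64(232.0), np.float64(153.0), np.float64(0.693), np.float64(0.076), np.float64(0.082)), (np.float64(232.0), np.float64(194.0), np.float64(0.634), np.float64(0.083), np.float64(0.015))]
244 [(np.float64(244.0), np.float64(149.0), np.float64(0.71), np.float64(0.058), np.float64(0.052)), (np.float64(244.0), np.float64(194.0), np.float64(0.632), np.float64(0.06), np.float64(0.023))]
256 [(np.float64(256.0), np.float64(135.0), np.float64(0.736), np.float64(0.036), np.float64(0.053)), (np.float64(256.0), np.float64(196.0), np.float64(0.629), np.float64(0.038), np.float64(0.019))]
268 [(np.float64(268.0), np.float64(136.0), np.float64(0.734), np.float64(0.014), np.float64(0.052)), (np.float64(268.0), np.float64(197.0), np.float64(0.626), np.float
[... 1332 characters left out ...]
)), (np.float64(352.0), np.float64(213.0), np.float64(0.596), np.float64(-0.14), np.float64(0.015))]
364 [(np.float64(364.0), np.float64(174.0), np.float64(0.659), np.float64(-0.157), np.float64(0.059)), (np.float64(364.0), np.float64(215.0), np.float64(0.591), np.float64(-0.162), np.float64(0.017))]
376 [(np.float64(376.0), np.float64(176.0), np.float64(0.654), np.float64(-0.178), np.float64(0.062)), (np.float64(376.0), np.float64(212.0), np.float64(0.596), np.float64(-0.184), np.float64(0.02))]
388 [(np.float64(388.0), np.float64(177.0), np.float64(0.653), np.float64(-0.2), np.float64(0.059)), (np.float64(388.0), np.float64(211.0), np.float64(0.594), np.float64(-0.202), np.float64(0.041))]
```

View pics/crop.png

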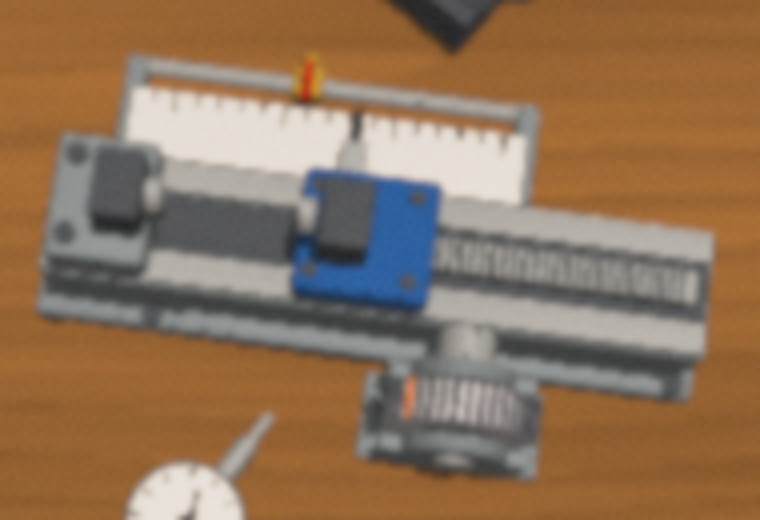

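Bed yaw comes out near -8.7°, and wheel top near (0.573, -0.094, 0.081). I'll hover over the wheel with the fingers shut.

>>> step_arm:
  commands:
    - {"fingers":1,"dx":-0.044,"dy":-0.043,"dz":0,"roll":0}
    - {"fingers":1,"dx":-0.088,"dy":-0.086,"dz":0,"roll":0}
    - {"fingers":1,"dx":-0.132,"dy":-0.129,"dz":0,"roll":0}
    - {"fingers":1,"dx":-0.176,"dy":-0.172,"dz":0,"roll":0}
    - {"fingers":1,"dx":-0.22,"dy":-0.215,"dz":0,"roll":0}
    - {"fingers":1,"dx":-0.264,"dy":-0.258,"dz":0,"roll":0}
    - {"fingers":1,"dx":-0.308,"dy":-0.301,"dz":0,"roll":0}
    - {"fingers":1,"dx":-0.352,"dy":-0.344,"dz":0,"roll":0}
  squeeze: 20

```text
time: 1.1
tool_pos: [0.4486, 0.1781, 0.2023]
tcp_rot: [0.582, 3.087, 0.0]
wrist_force: [0.4, 0.6, -0.3]
width: 0.001
grip_force: 0.0
```

>>> step_arm:
  commands:
    - {"fingers":1,"dx":-0.044,"dy":-0.043,"dz":0,"roll":0}
    - {"fingers":1,"dx":-0.088,"dy":-0.086,"dz":0,"roll":0}
    - {"fingers":1,"dx":-0.132,"dy":-0.129,"dz":0,"roll":-3}
    - {"fingers":1,"dx":-0.176,"dy":-0.172,"dz":0,"roll":-6}
    - {"fingers":1,"dx":-0.215,"dy":-0.209,"dz":0,"roll":-12.5}
    - {"fingers":1,"dx":-0.215,"dy":-0.209,"dz":0,"roll":-12.5}
    - {"fingers":1,"dx":-0.215,"dy":-0.209,"dz":0,"roll":-12.5}

```text
time: 1.98
tool_pos: [0.5718, -0.0927, 0.2018]
tcp_rot: [-0.245, -3.13, -0.001]
wrist_force: [0.0, 0.4, -0.3]
width: 0.005
grip_force: 0.0
```

```bash
python3 - <<'E'
from h import *
s=read_state();c=calibration('wrist');p,d=read_camera('wrist');cv2.imwrite('pics/w1.png',p);np.save('w1.npy',d)
import pickle;pickle.dump(c,open('w1.pkl','wb'))
print(s['tool_pos'],s['tcp_rot'],s['time'],s['wrist_force'],s['width']);print(c['world_to_cam'],proj(c,[[.573,-.094,.081]]))
print('o',ray(c,[280,210]))
E
```

```text
[ 0.57180654 -0.09268444  0.20183534] [-2.44917140e-01 -3.13029959e+00 -1.15204622e-03] 1.975 [ 0.03995245  0.40529137 -0.29100179] 0.004528448211549344
[[ 1.56332003e-01  9.87704306e-01  7.13276151e-04  7.88635589e-04]
 [-9.51812954e-01  1.50844014e-01 -2.67017200e-01  5.92116495e-01]
 [-2.63841631e-01  4.10644282e-02  9.63691500e-01 -2.22808466e-01]
 [ 0.00000000e+00  0.00000000e+00  0.00000000e+00  1.00000000e+00]] [[282.03115252 200.12147826]]
o (array([ 0.50467471, -0.08094667,  0.37282335]), array([[ 0.25214451, -0.05286823, -0.96639099]]))
```

View pics/w1.png

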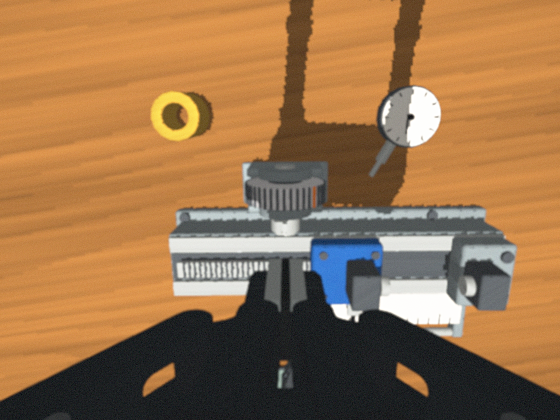

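The wrist view shows the wheel at (286,190), the jaw at (345,270) and the gauge aligned with the picture; the hand hides the marker. Now I'll fit the wheel top and bed axis from this depth.

```bash
python3 - <<'E'
from h import *
import pickle
c=pickle.load(open('w1.pkl','rb'));D=np.load('w1.npy')
v,u=np.mgrid[160:230,240:335];uv=np.c_[u.ravel(),v.ravel()];P=deproj(c,uv,D[uv[:,1],uv[:,0]])
h=P[(P[:,2]>.073)&(P[:,2]<.09)];print(len(h),h.mean(0),h[:,2].max(),cv2.minAreaRect(np.float32(h[:,:2])*1000))
# bed edge near side: bed top edge row ~235 brightness; use depth z jump
pts=[]
for col in list(range(185,240,5))+list(range(400,440,5)):
    q=deproj(c,[[col,r] for r in range(215,262)],D[215:262,col]); i=np.where(q[:,2]>.045)[0]
    if len(i): pts.append(q[i[0]])
pts=np.array(pts);f=np.polyfit(pts[:,1],pts[:,0],1);print('slope deg',np.degrees(np.arctan(f[0])),np.std(pts[:,0]-np.polyval(f,pts[:,1])))
s=read_state();R=cv2.Rodrigues(s['tcp_rot'])[0];print(R.round(3))
# pointer/flag estimate from top0
c=calibration('top');p=cv2.imread('pics/top0.png')
hsv=cv2.cvtColor(p,cv2.COLOR_BGR2HSV);m=((hsv[...,0]<6)|(hsv[...,0]>174))&(hsv[...,1]>150)&(hsv[...,2]>90)
ys,xs=np.where(m[125:160,270:320]);print('red',np.c_[xs+270,ys+125].mean(0),len(xs))
E
```

```text
1115 [ 0.57244841 -0.09127005  0.07733912] 0.08200589527902541 ((572.7841186523438, -92.30289459228516), (42.70551681518555, 18.25822639465332), 81.14420318603516)
slope deg 8.439876762222992 0.023758408438721495
[[-0.988  0.154 -0.001]
 [ 0.154  0.988  0.001]
 [ 0.001  0.001 -1.   ]]
red [291. 145.] 1
```

>>> step_arm:
  commands:
    - {"fingers":1,"dx":-0.001,"dy":-0.009,"dz":0.05,"roll":0}
    - {"fingers":1,"dx":-0.001,"dy":-0.018,"dz":0.1,"roll":0}
    - {"fingers":1,"dx":-0.001,"dy":-0.018,"dz":0.115,"roll":0}
    - {"fingers":1,"dx":-0.001,"dy":-0.018,"dz":0.115,"roll":0}

```text
time: 2.52
tool_pos: [0.5698, -0.1095, 0.087]
tcp_rot: [-0.241, -3.13, -0.001]
wrist_force: [0.1, -1.0, -0.6]
width: -0.006
grip_force: 0.0
```

>>> step_arm:
  commands:
    - {"fingers":1,"dx":0,"dy":0,"dz":0.002,"roll":0}
    - {"fingers":1,"dx":0,"dy":0,"dz":0.004,"roll":0}
    - {"fingers":1,"dx":0,"dy":0,"dz":0.004,"roll":0}

```text
time: 2.9
tool_pos: [0.5715, -0.1109, 0.0847]
tcp_rot: [0.242, 3.13, -0.0]
wrist_force: [-0.1, -0.0, 0.1]
width: -0.004
grip_force: 0.0
```

>>> step_arm:
  commands:
    - {"fingers":1,"dx":0,"dy":0,"dz":0.0015,"roll":0}
    - {"fingers":1,"dx":0,"dy":0,"dz":0.0015,"roll":0}

```text
time: 3.15
tool_pos: [0.5706, -0.1109, 0.0821]
tcp_rot: [-0.243, -3.132, -0.0]
wrist_force: [0.7, 0.3, -0.1]
width: -0.004
grip_force: 0.0
```

>>> step_arm:
  commands:
    - {"fingers":1,"dx":0,"dy":0,"dz":0.0015,"roll":0}
    - {"fingers":1,"dx":0,"dy":0,"dz":0.0015,"roll":0}

```text
time: 3.4
tool_pos: [0.5705, -0.1108, 0.0803]
tcp_rot: [-0.243, -3.132, -0.0]
wrist_force: [-0.1, -0.0, -0.4]
width: -0.002
grip_force: 0.0
```

>>> step_arm:
  commands:
    - {"fingers":1,"dx":0,"dy":0.003,"dz":0,"roll":0}
    - {"fingers":1,"dx":0,"dy":0.006,"dz":0,"roll":0}

```text
time: 3.65
tool_pos: [0.5717, -0.1047, 0.0806]
tcp_rot: [0.243, 3.132, 0.0]
wrist_force: [0.6, 0.6, -0.6]
width: 0.002
grip_force: 0.0
```

>>> step_arm:
  commands:
    - {"fingers":1,"dx":0,"dy":0.003,"dz":0,"roll":0}
    - {"fingers":1,"dx":0,"dy":0.006,"dz":0,"roll":0}

```text
time: 3.9
tool_pos: [0.5726, -0.0987, 0.0806]
tcp_rot: [0.242, 3.132, 0.0]
wrist_force: [0.1, -0.5, -0.1]
width: -0.002
grip_force: 0.0
```

Still no contact. I'll creep down near the top.

>>> step_arm:
  commands:
    - {"fingers":1,"dx":0,"dy":0,"dz":0.001,"roll":0}
    - {"fingers":1,"dx":0,"dy":0,"dz":0.001,"roll":0}

```text
time: 4.15
tool_pos: [0.5724, -0.0989, 0.0795]
tcp_rot: [-0.242, -3.132, 0.0]
wrist_force: [-0.2, 1.3, -1.1]
width: -0.001
grip_force: 0.0
```

>>> step_arm:
  commands:
    - {"fingers":1,"dx":0,"dy":0.003,"dz":0,"roll":0}
    - {"fingers":1,"dx":0,"dy":0.006,"dz":0,"roll":0}

```text
time: 4.4
tool_pos: [0.5735, -0.0929, 0.0796]
tcp_rot: [0.243, 3.132, 0.0]
wrist_force: [-0.5, 0.3, 0.2]
width: -0.001
grip_force: 0.0
```

>>> step_arm:
  commands:
    - {"fingers":1,"dx":0,"dy":0,"dz":0.001,"roll":0}
    - {"fingers":1,"dx":0,"dy":0,"dz":0.001,"roll":0}

```text
time: 4.65
tool_pos: [0.5734, -0.093, 0.0785]
tcp_rot: [-0.242, -3.132, 0.0]
wrist_force: [0.5, -0.6, -0.1]
width: -0.001
grip_force: 0.0
```

>>> step_arm:
  commands:
    - {"fingers":1,"dx":0,"dy":0,"dz":0.001,"roll":0}
    - {"fingers":1,"dx":0,"dy":0,"dz":0.001,"roll":0}

```text
time: 4.9
tool_pos: [0.5734, -0.0931, 0.0774]
tcp_rot: [-0.243, -3.132, -0.0]
wrist_force: [-0.4, -0.2, -0.1]
width: -0.005
grip_force: 0.0
```

```bash
python3 - <<'E'
from h import *
c=calibration('wrist');p,d=read_camera('wrist');cv2.imwrite('pics/w2.png',cv2.resize(p[130:340,150:430],None,fx=2.5,fy=2.5))
s=read_state();print(proj(c,[s['tool_pos']]))
E
```

```text
[[282.54872704 254.90932457]]
```

View pics/w2.png

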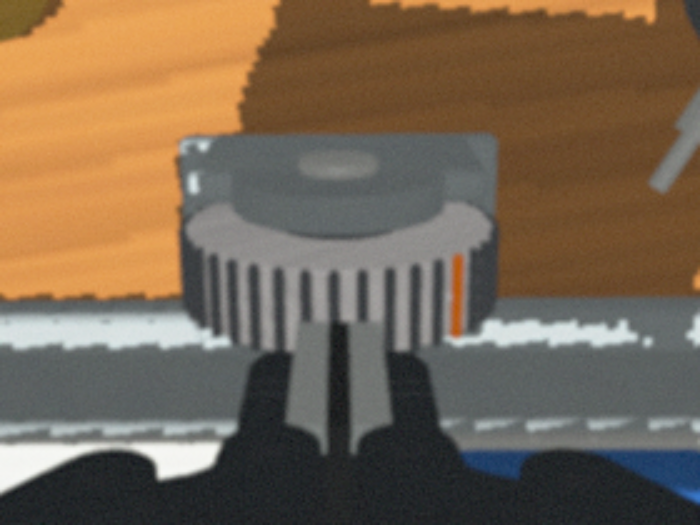

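```bash
python3 - <<'E'
from h import *
c=calibration('wrist');p,d=read_camera('wrist')
for x in (268,276,294,300):
    print(x,[(r,*deproj(c,[[x,r]],[d[r,x]])[0].round(4)) for r in range(232,300,4)])
s=read_state();print(s['tool_pos'],s['wrist_force'],s['q'])
E
```

```text
268 [(232, np.float64(0.563), np.float64(-0.0988), np.float64(0.0707)), (236, np.float64(0.563), np.float64(-0.0986), np.float64(0.077)), (240, np.float64(0.5646), np.float64(-0.0988), np.float64(0.078)), (244, np.float64(0.5665), np.float64(-0.0991), np.float64(0.0783)), (248, np.float64(0.569), np.float64(-0.0996), np.float64(0.0772)), (252, np.float64(0.5709), np.float64(-0.0999), np.float64(0.0775)), (256, np.float64(0.5728), np.float64(-0.1002), np.float64(0.078)), (260, np.float64(0.5748), np.float64(-0.1005), np.float64(0.078)), (264, np.float64(0.5772), np.float64(-0.101), np.float64(0.0772)), (268, np.float64(0.5609), np.float64(-0.0963), np.float64(0.1202)), (272, np.float64(0.5611), np.float64(-0.0962), np.float64(0.1235)), (276, np.float64(0.5612), np.float64(-0.0961), np.float64(0.1267)), (280, np.float64(0.5611), np.float64(-0.0959), np.float64(0.13)), (284, np.float64(0.5613), np.float64(-0.0958), np.float64(0.1327)), (288, np.float64(0.5616), np.float64(-0.0958), np.float64(0.1351)), (292, np.float64(0.561), np.float64(-0.0955), np.float64(0.1391)), (296, np.float64(0
[... 2988 characters left out ...]
64(0.506), np.float64(-0.0813), np.float64(0.2484)), (272, np.float64(0.5628), np.float64(-0.0847), np.float64(0.1235)), (276, np.float64(0.563), np.float64(-0.0849), np.float64(0.1266)), (280, np.float64(0.5632), np.float64(-0.085), np.float64(0.1292)), (284, np.float64(0.563), np.float64(-0.0851), np.float64(0.1327)), (288, np.float64(0.5633), np.float64(-0.0853), np.float64(0.1351)), (292, np.float64(0.5624), np.float64(-0.0853), np.float64(0.1395)), (296, np.float64(0.5632), np.float64(-0.0855), np.float64(0.1407))]
[ 0.57345627 -0.09311572  0.07757602] [ 0.79853039  0.58508031 -0.97166263] [-2.03835308e-01  1.96972457e-01  1.92961196e+00 -1.59870635e-05
  1.01502250e+00 -1.61989939e+00]
```

The depth image puts the real fingertips at z ≈ 0.111, about 33 mm above the reported TCP, so the wheel has not been touched yet. I'll go by camera and force: move to the stroke start, then descend.

>>> step_arm:
  commands:
    - {"fingers":1,"dx":0,"dy":-0.013,"dz":0.012,"roll":0}
    - {"fingers":1,"dx":0,"dy":-0.013,"dz":0.024,"roll":0}
    - {"fingers":1,"dx":0,"dy":-0.013,"dz":0.024,"roll":0}

```text
time: 5.38
tool_pos: [0.5698, -0.1061, 0.0516]
tcp_rot: [-0.243, -3.129, -0.0]
wrist_force: [1.0, -0.4, -0.2]
width: -0.001
grip_force: 0.0
```

>>> step_arm:
  commands:
    - {"fingers":1,"dx":0,"dy":0,"dz":0.002,"roll":0}
    - {"fingers":1,"dx":0,"dy":0,"dz":0.002,"roll":0}

```text
time: 5.62
tool_pos: [0.5715, -0.1059, 0.0517]
tcp_rot: [-0.242, -3.132, 0.0]
wrist_force: [-0.2, -0.3, 0.3]
width: 0.004
grip_force: 0.1
```

>>> step_arm:
  commands:
    - {"fingers":1,"dx":0,"dy":0,"dz":0.0015,"roll":0}
    - {"fingers":1,"dx":0,"dy":0,"dz":0.0015,"roll":0}

```text
time: 5.88
tool_pos: [0.5721, -0.1062, 0.0506]
tcp_rot: [0.242, 3.131, -0.001]
wrist_force: [0.1, -1.0, 1.6]
width: 0.001
grip_force: 0.7
```

>>> step_arm:
  commands:
    - {"fingers":1,"dx":0,"dy":0,"dz":0.001,"roll":0}
    - {"fingers":1,"dx":0,"dy":0,"dz":0.001,"roll":0}

```text
time: 6.12
tool_pos: [0.5723, -0.1062, 0.0504]
tcp_rot: [0.242, 3.131, -0.001]
wrist_force: [-2.2, -1.3, 6.2]
width: 0.002
grip_force: 4.2
```

Contact, at about 6 N. Stroke towards +y.

>>> step_arm:
  commands:
    - {"fingers":1,"dx":0,"dy":0.003,"dz":0,"roll":0}
    - {"fingers":1,"dx":0,"dy":0.006,"dz":0,"roll":0}
    - {"fingers":1,"dx":0,"dy":0.009,"dz":0,"roll":0}
    - {"fingers":1,"dx":0,"dy":0.012,"dz":0,"roll":0}

```text
time: 6.62
tool_pos: [0.5741, -0.0945, 0.0518]
tcp_rot: [0.242, 3.131, -0.001]
wrist_force: [-6.3, -0.1, 15.2]
width: 0.002
grip_force: 8.0
```

>>> step_arm:
  commands:
    - {"fingers":1,"dx":0,"dy":0.003,"dz":0,"roll":0}
    - {"fingers":1,"dx":0,"dy":0.006,"dz":0,"roll":0}
    - {"fingers":1,"dx":0,"dy":0.009,"dz":0,"roll":0}
    - {"fingers":1,"dx":0,"dy":0.012,"dz":0,"roll":0}

```text
time: 7.12
tool_pos: [0.5761, -0.0818, 0.0512]
tcp_rot: [0.243, 3.13, 0.001]
wrist_force: [-3.2, 0.4, 9.0]
width: -0.001
grip_force: 4.4
```

```bash
python3 - <<'E'
from h import *
p,d=read_camera('wrist');s=read_state();print(s['tool_pos'],s['wrist_force'],s['time'])
a=p[130:340,150:430]
q,_=read_camera('top');b=q[120:250,215:405];q2,_=read_camera('scene');e=q2[200:280,150:290]
o=np.zeros((600,800,3),np.uint8)
o[:300,:400]=cv2.resize(a,(400,300));o[:274,400:]=cv2.resize(b,(400,274),interpolation=cv2.INTER_CUBIC);o[300:,:525]=cv2.resize(e,(525,300),interpolation=cv2.INTER_CUBIC)
cv2.imwrite('pics/m3.png',o)
E
```

```text
[ 0.57618328 -0.0813955   0.05098499] [-3.17533355  1.36355458 10.91492955] 7.175
```

View pics/m3.png

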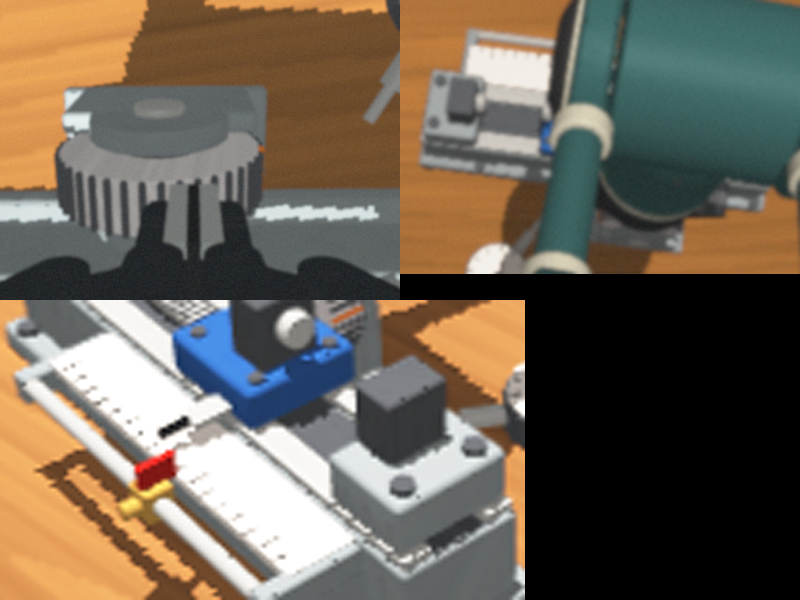

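The wheel rolled: orange rib moved right, and the scene view shows pointer (196,234) and red flag (191,245) unobstructed. Next is a scene-based gap measure, checked against the start picture.

```bash
cat > gap.py <<'E'
from h import *
def gap(p,d,c):
    y=np.array([.150,.9887]);hsv=cv2.cvtColor(p,cv2.COLOR_BGR2HSV).astype(int)
    h,s,v=hsv[...,0],hsv[...,1],hsv[...,2]
    roi=np.zeros(p.shape[:2],bool);roi[215:262,165:222]=1
    r=roi&((h<7)|(h>173))&(s>170)&(v>70)
    b=roi&(v<70)
    n,l,st,ce=cv2.connectedComponentsWithStats(b.astype(np.uint8))
    out=[]
    def pt(m):
        vv,uu=np.where(m);P=deproj(c,np.c_[uu,vv],d[vv,uu]);return [uu.mean().round(1),vv.mean().round(1),len(uu),np.median(P,0).round(4),float(np.median(P[:,:2]@y).round(4)),onz(c,[[uu.mean(),vv.mean()]],.056)[0,:2]@y]
    R=pt(r);print('red',R)
    for i in range(1,n):
        if st[i,4]>=5:
            B=pt(l==i);print('blk',B,'gap',round((R[5]-B[5])*1000,1))
if __name__=='__main__':
    c=calibration('scene')
    import os,sys
    if len(sys.argv)>1: gap(cv2.imread('pics/scene0.png'),np.load('scene0.npy'),c)
    p,d=read_camera('scene');gap(p,d,c)
E
python3 gap.py 0
```

```text
red [np.float64(190.8), np.float64(244.8), 65, array([ 0.7234, -0.0255,  0.0647]), 0.0833, np.float64(0.0738968757740979)]
blk [np.float64(192.2), np.float64(229.9), 18, array([ 0.7007, -0.0478,  0.068 ]), 0.0584, np.float64(0.04450327680721608)] gap 29.4
red [np.float64(190.8), np.float64(244.7), 66, array([ 0.7231, -0.0257,  0.0648]), 0.083, np.float64(0.07380069888939092)]
blk [np.float64(219.2), np.float64(216.1), 15, array([ 0.6642, -0.0226,  0.0866]), 0.0774, np.float64(0.042695564692214444)] gap 31.1
blk [np.float64(195.8), np.float64(233.5), 17, array([ 0.7027, -0.0369,  0.0676]), 0.0683, np.float64(0.05590729568531114)] gap 17.9
```

>>> step_arm:
  commands:
    - {"fingers":1,"dx":0,"dy":0,"dz":-0.01,"roll":0}
    - {"fingers":1,"dx":0,"dy":-0.012,"dz":-0.01,"roll":0}
    - {"fingers":1,"dx":0,"dy":-0.024,"dz":-0.01,"roll":0}
    - {"fingers":1,"dx":0,"dy":-0.024,"dz":-0.004,"roll":0}
    - {"fingers":1,"dx":0,"dy":-0.024,"dz":-0.001,"roll":0}
    - {"fingers":1,"dx":0,"dy":-0.024,"dz":0,"roll":0}
    - {"fingers":1,"dx":0,"dy":-0.024,"dz":0,"roll":0}

```text
time: 8.2
tool_pos: [0.5713, -0.1069, 0.0509]
tcp_rot: [-0.242, -3.132, 0.002]
wrist_force: [-5.6, -2.0, 14.3]
width: -0.002
grip_force: 6.9
```

>>> step_arm:
  commands:
    - {"fingers":1,"dx":0,"dy":0.003,"dz":0,"roll":0}
    - {"fingers":1,"dx":0,"dy":0.006,"dz":0,"roll":0}
    - {"fingers":1,"dx":0,"dy":0.009,"dz":0,"roll":0}
    - {"fingers":1,"dx":0,"dy":0.012,"dz":0,"roll":0}
    - {"fingers":1,"dx":0,"dy":0.015,"dz":0,"roll":0}
    - {"fingers":1,"dx":0,"dy":0.018,"dz":0,"roll":0}
    - {"fingers":1,"dx":0,"dy":0.021,"dz":0,"roll":0}
    - {"fingers":1,"dx":0,"dy":0.024,"dz":0,"roll":0}

```text
time: 9.2
tool_pos: [0.5754, -0.082, 0.0514]
tcp_rot: [0.243, 3.132, 0.0]
wrist_force: [-4.4, 1.7, 14.2]
width: 0.003
grip_force: 7.2
```

```bash
python3 gap.py
```

```text
red [np.float64(190.9), np.float64(244.8), 64, array([ 0.7232, -0.0254,  0.0646]), 0.0833, np.float64(0.07402800223969305)]
blk [np.float64(219.6), np.float64(216.4), 16, array([ 0.6657, -0.0205,  0.0878]), 0.0796, np.float64(0.04378136288300423)] gap 30.2
blk [np.float64(199.4), np.float64(236.8), 19, array([ 0.7041, -0.0268,  0.0681]), 0.0787, np.float64(0.06653342107608005)] gap 7.5
```

Gap is about 4.6 mm, so an 11 mm stroke. After that I'll lift away and look from close by with the wrist camera.

>>> step_arm:
  commands:
    - {"fingers":1,"dx":0,"dy":0,"dz":-0.01,"roll":0}
    - {"fingers":1,"dx":0,"dy":-0.018,"dz":-0.01,"roll":0}
    - {"fingers":1,"dx":0,"dy":-0.018,"dz":-0.004,"roll":0}
    - {"fingers":1,"dx":0,"dy":-0.018,"dz":-0.001,"roll":0}
    - {"fingers":1,"dx":0,"dy":-0.018,"dz":0,"roll":0}
    - {"fingers":1,"dx":0,"dy":-0.018,"dz":0,"roll":0}

```text
time: 10.0
tool_pos: [0.5725, -0.1012, 0.0514]
tcp_rot: [-0.243, -3.132, 0.002]
wrist_force: [-7.7, -2.0, 18.8]
width: -0.001
grip_force: 9.1
```

>>> step_arm:
  commands:
    - {"fingers":1,"dx":0,"dy":0.003,"dz":0,"roll":0}
    - {"fingers":1,"dx":0,"dy":0.006,"dz":0,"roll":0}
    - {"fingers":1,"dx":0,"dy":0.009,"dz":0,"roll":0}
    - {"fingers":1,"dx":0,"dy":0.011,"dz":0,"roll":0}
    - {"fingers":1,"dx":0,"dy":0.011,"dz":0,"roll":0}

```text
time: 10.62
tool_pos: [0.5745, -0.0895, 0.0517]
tcp_rot: [0.243, 3.132, -0.0]
wrist_force: [-6.8, 1.0, 21.2]
width: -0.001
grip_force: 9.7
```

>>> step_arm:
  commands:
    - {"fingers":1,"dx":0,"dy":0,"dz":-0.02,"roll":0}
    - {"fingers":1,"dx":0,"dy":0,"dz":-0.08,"roll":0}
    - {"fingers":1,"dx":0.03,"dy":0.05,"dz":-0.12,"roll":0}
    - {"fingers":1,"dx":0.05,"dy":0.1,"dz":-0.13,"roll":0}
    - {"fingers":1,"dx":0.05,"dy":0.15,"dz":-0.13,"roll":0}
    - {"fingers":1,"dx":0.05,"dy":0.15,"dz":-0.13,"roll":0}
    - {"fingers":1,"dx":0.05,"dy":0.15,"dz":-0.13,"roll":0}

```text
time: 11.5
tool_pos: [0.5474, 0.0665, 0.1785]
tcp_rot: [-0.241, -3.131, 0.001]
wrist_force: [0.5, -0.1, -1.0]
width: 0.004
grip_force: 0.0
```

```bash
python3 gap.py; python3 - <<'E'
from h import *
import pickle
c=calibration('wrist');p,d=read_camera('wrist');cv2.imwrite('pics/w4.png',p);np.save('w4.npy',d);pickle.dump(c,open('w4.pkl','wb'))
cs=calibration('scene');q,_=read_camera('scene');t,_=read_camera('top');cv2.imwrite('pics/top4.png',t)
o=np.zeros((600,800,3),np.uint8);o[:300,:400]=cv2.resize(p,(400,300));o[:274,400:]=cv2.resize(t[120:250,215:405],(400,274));o[300:,:525]=cv2.resize(q[200:280,150:290],(525,300),interpolation=cv2.INTER_CUBIC)
cv2.imwrite('pics/m4.png',o)
E
```

```text
red [np.float64(190.9), np.float64(244.8), 64, array([ 0.7232, -0.0256,  0.0646]), 0.083, np.float64(0.07402800223969305)]
blk [np.float64(219.9), np.float64(216.4), 14, array([ 0.6661, -0.0192,  0.0875]), 0.0809, np.float64(0.04422127972843175)] gap 29.8
blk [np.float64(201.6), np.float64(238.2), 19, array([ 0.7047, -0.0221,  0.0676]), 0.0841, np.float64(0.07145003416673096)] gap 2.6
```

View pics/m4.png

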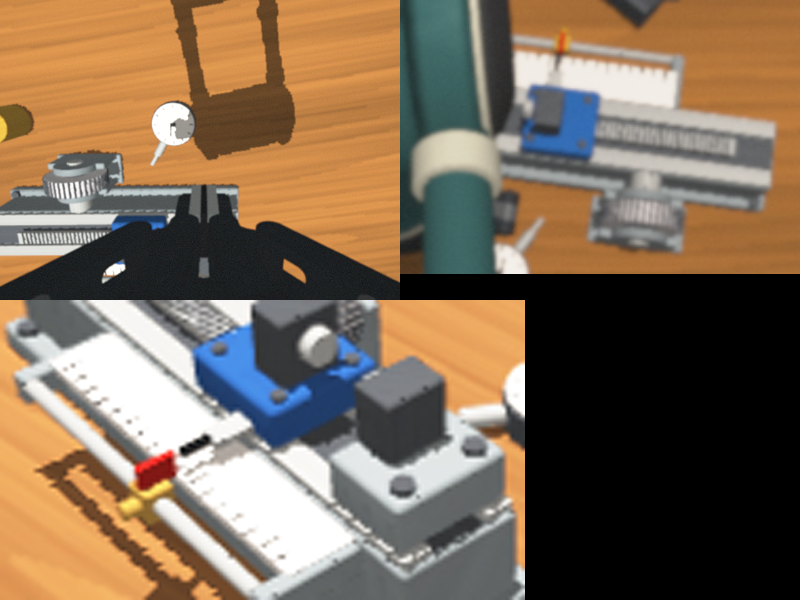

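Top view shows needle (558,72) and flag (562,40) nearly in line with the bed's x. In the scene view they also line up, at (195,445) and (155,468). I'll check this numerically from top and scene.

```bash
python3 - <<'E'
from h import *
a=np.radians(8.7);y=np.array([np.sin(a),np.cos(a)])
c=calibration('top');T=[];S=[]
for i in range(4):
    t,_=read_camera('top');s,_=read_camera('scene');T.append(t);S.append(s)
t=np.mean(T,0);s=np.mean(S,0)
# red: per-row redness-weighted centroid in top
redn=np.clip(t[...,2]-1.6*t[...,1]-20,0,None)
print('top')
for r in range(132,150):
    w=redn[r,280:302];x=np.arange(280,302)
    blk=np.clip(110-t[r,280:302].max(1),0,None)
    f=lambda w:(x*w).sum()/w.sum() if w.sum()>25 else np.nan
    print(r,f(w).round(2),(w.sum()).round(),f(blk).round(2),blk.sum().round(), [(onz(c,[[q,r]],z)[0,:2]@y*1000).round(1) if q==q else None for q,z in((f(w),.067),(f(blk),.067))])
# scene, edges of flag and needle
c=calibration('scene');u=np.arange(175,212)
for nm,W in(('red',np.clip(s[...,2]-2*s[...,1]-20,0,None)),('blk',np.clip(100-s.max(2),0,None))):
    vs,us=np.mgrid[228:256,178:210];w=W[228:256,178:210]
    m=w>w.max()*.4
    P=onz(c,np.c_[us[m],vs[m]],.067);print(nm,m.sum(),us[m].min(),us[m].max(),vs[m].min(),vs[m].max(),'y',(np.percentile(P[:,:2]@y,[2,50,98])*1000).round(1))
    for col in range(us[m].min(),us[m].max()+1): print(col,vs[m][us[m]==col][[0,-1]],end=' ')
    print()
E
```

```text
topTraceback (most recent call last):
  File "<stdin>", line 14, in <module>
AttributeError: 'float' object has no attribute 'round'
```

```bash
python3 - <<'E'
from h import *
a=np.radians(8.7);y=np.array([np.sin(a),np.cos(a)])
c=calibration('top')
L=[(read_camera('top')[0],read_camera('scene')[0]) for i in range(4)]
t=np.mean([l[0] for l in L],0);s=np.mean([l[1] for l in L],0)
x=np.arange(280,302)
f=lambda w:(x*w).sum()/w.sum() if w.sum()>25 else np.nan
for r in range(132,152):
    w=np.clip(t[r,280:302,2]-1.6*t[r,280:302,1]-20,0,None);b=np.clip(110-t[r,280:302].max(1),0,None)
    print(r,[(round(f(q),2),int(q.sum()),round(float(onz(c,[[f(q),r]],.067)[0,:2]@y*1000),1)) if f(q)==f(q) else None for q in (w,b)])
c=calibration('scene')
for nm,W in(('red',np.clip(s[...,2]-2*s[...,1]-20,0,None)),('blk',np.clip(100-s.max(2),0,None))):
    vs,us=np.mgrid[228:256,178:210];w=W[228:256,178:210];m=w>w.max()*.4
    P=onz(c,np.c_[us[m],vs[m]],.067);print(nm,m.sum(),'y',(np.percentile(P[:,:2]@y,[2,50,98])*1000).round(1))
    print([(int(k),*vs[m][us[m]==k][[0,-1]].tolist()) for k in np.unique(us[m])])
E
```

```text
132 [None, None]
133 [None, None]
134 [None, None]
135 [None, None]
136 [(np.float64(291.68), 83, 81.4), None]
137 [(np.float64(291.58), 97, 81.4), None]
138 [(np.float64(291.52), 110, 81.2), None]
139 [(np.float64(291.46), 110, 81.1), None]
140 [(np.float64(291.39), 95, 80.9), None]
141 [(np.float64(291.33), 88, 80.8), None]
142 [(np.float64(291.15), 100, 80.8), None]
143 [(np.float64(290.97), 107, 80.9), None]
144 [(np.float64(290.88), 88, 80.8), None]
145 [None, None]
146 [None, None]
147 [None, None]
148 [None, None]
149 [None, None]
150 [None, None]
151 [None, None]
red 59 y [80.2 86.1 92. ]
[(186, 244, 245), (187, 244, 249), (188, 243, 249), (189, 243, 248), (190, 242, 248), (191, 242, 247), (192, 242, 247), (193, 241, 246), (194, 241, 246), (195, 240, 246)]
blk 19 y [82.1 84.2 86.2]
[(198, 239, 240), (199, 239, 240), (200, 238, 240), (201, 238, 239), (202, 237, 239), (203, 237, 238), (204, 236, 238), (205, 236, 237)]
```

```bash
python3 - <<'E'
from h import *
a=np.radians(8.7);y=np.array([np.sin(a),np.cos(a)])
c=calibration('top')
t=np.mean([read_camera('top')[0] for i in range(4)],0)
x=np.arange(282,298)
for r in range(143,158):
    g=t[r,282:298].max(1)
    w=np.clip(165-g,0,None);w[abs(x-(x[np.argmin(g[4:12])+4]))>2]=0
    u=(x*w).sum()/max(w.sum(),1)
    print(r,g.astype(int),round(u,2),(onz(c,[[u,r]]*2,.067)[0,:2]@y*1000).round(1))
# depth along flag and needle
d=np.median([read_camera('scene')[1] for i in range(3)],0);cs=calibration('scene')
for col,rs in((194,range(239,248)),(191,range(240,249)),(199,range(237,243)),(203,range(235,241))):
    print(col,[(r,(P[:2]@y*1000).round(1),(P[2]*1000).round(1)) for r in rs for P in deproj(cs,[[col,r]],[d[r,col]])])
E
```

```text
143 [169 169 169 167 159 153 158 170 182 190 190 193 190 170 161 163] 287.04 87.9
144 [180 180 180 175 168 154 135 134 149 157 151 150 151 149 150 152] 288.78 84.5
145 [196 204 203 194 180 164 134 109 109 121 124 127 135 149 159 161] 289.6 82.8
146 [223 232 230 219 201 188 156 111  94 119 146 160 168 175 177 174] 290.06 81.7
147 [235 239 238 228 215 209 177 124 104 144 190 213 217 214 201 190] 289.83 81.9
148 [239 240 238 228 221 217 179 121 114 165 218 234 235 232 221 211] 289.54 82.2
149 [241 240 237 228 225 221 175 119 133 186 228 239 240 237 226 218] 289.41 82.1
150 [241 240 236 227 229 224 177 130 163 213 234 240 241 238 231 228] 289.04 82.5
151 [241 241 237 230 231 224 179 144 187 226 238 240 241 240 238 237] 289.0 82.3
152 [241 241 239 233 229 220 178 154 196 229 238 241 241 241 240 240] 289.0 82.1
153 [241 241 238 230 220 210 183 173 198 222 235 240 241 241 241 241] 0.0 632.9
154 [241 240 236 221 207 201 194 192 202 215 228 237 240 241 241 241] 0.0 632.3
155 [241 241 235 218 200 199 202 202 204 214 227 237 240 241 241 241] 0.0 631.7
156 [241 240 235 219 203 202 204 206 208 21
[... 726 characters left out ...]
), (245, np.float64(84.0), np.float64(64.0)), (246, np.float64(84.4), np.float64(62.6)), (247, np.float64(85.1), np.float64(61.4)), (248, np.float64(85.3), np.float64(59.8))]
199 [(237, np.float64(66.7), np.float64(55.4)), (238, np.float64(68.1), np.float64(54.8)), (239, np.float64(85.2), np.float64(68.9)), (240, np.float64(86.5), np.float64(68.3)), (241, np.float64(86.1), np.float64(66.1)), (242, np.float64(86.1), np.float64(64.1))]
203 [(235, np.float64(66.3), np.float64(55.1)), (236, np.float64(69.4), np.float64(56.0)), (237, np.float64(84.7), np.float64(68.5)), (238, np.float64(86.0), np.float64(67.8)), (239, np.float64(87.2), np.float64(67.0)), (240, np.float64(87.0), np.float64(65.0))]
```

Top gives about 1.2 mm overshoot and scene about 2 mm. That is inside tolerance but marginal, so I'll roll back with a light 3.5 mm reverse stroke.

>>> step_arm:
  commands:
    - {"fingers":1,"dx":0,"dy":-0.05,"dz":0,"roll":0}
    - {"fingers":1,"dx":-0.02,"dy":-0.1,"dz":0.01,"roll":0}
    - {"fingers":1,"dx":-0.05,"dy":-0.15,"dz":0.05,"roll":0}
    - {"fingers":1,"dx":-0.05,"dy":-0.15,"dz":0.1,"roll":0}
    - {"fingers":1,"dx":-0.05,"dy":-0.15,"dz":0.12,"roll":0}
    - {"fingers":1,"dx":-0.05,"dy":-0.15,"dz":0.126,"roll":0}
    - {"fingers":1,"dx":-0.05,"dy":-0.15,"dz":0.129,"roll":0}
    - {"fingers":1,"dx":-0.05,"dy":-0.15,"dz":0.129,"roll":0}

```text
time: 13.85
tool_pos: [0.5755, -0.0884, 0.0525]
tcp_rot: [0.24, 3.129, -0.001]
wrist_force: [-0.4, 0.0, 0.4]
width: -0.002
grip_force: 0.0
```

>>> step_arm:
  commands:
    - {"fingers":1,"dx":0,"dy":-0.0015,"dz":0,"roll":0}
    - {"fingers":1,"dx":0,"dy":-0.0035,"dz":0,"roll":0}
    - {"fingers":1,"dx":0,"dy":-0.0035,"dz":0,"roll":0}

```text
time: 14.22
tool_pos: [0.5753, -0.0927, 0.0521]
tcp_rot: [0.242, 3.129, -0.0]
wrist_force: [-0.6, 1.3, 6.4]
width: 0.001
grip_force: 3.3
```

>>> step_arm:
  commands:
    - {"fingers":1,"dx":0,"dy":0,"dz":-0.02,"roll":0}
    - {"fingers":1,"dx":0,"dy":0,"dz":-0.08,"roll":0}
    - {"fingers":1,"dx":0.03,"dy":0.05,"dz":-0.12,"roll":0}
    - {"fingers":1,"dx":0.05,"dy":0.1,"dz":-0.13,"roll":0}
    - {"fingers":1,"dx":0.05,"dy":0.15,"dz":-0.13,"roll":0}
    - {"fingers":1,"dx":0.05,"dy":0.15,"dz":-0.13,"roll":0}
    - {"fingers":1,"dx":0.05,"dy":0.15,"dz":-0.13,"roll":0}

```text
time: 15.1
tool_pos: [0.5471, 0.063, 0.1806]
tcp_rot: [0.241, 3.132, -0.001]
wrist_force: [-0.5, 0.6, 0.3]
width: -0.002
grip_force: 0.0
```

```bash
python3 gap.py; cat > m.py <<'E'
from h import *
a=np.radians(8.7);y=np.array([np.sin(a),np.cos(a)])
c=calibration('top')
t=np.mean([read_camera('top')[0] for i in range(4)],0)
x=np.arange(282,298);R=[];B=[]
for r in range(138,145):
    w=np.clip(t[r,282:298,2]-1.6*t[r,282:298,1]-20,0,None);R.append(onz(c,[[(x*w).sum()/w.sum(),r]],.067)[0,:2]@y*1000)
for r in range(146,152):
    g=t[r,282:298].max(1);w=np.clip(165-g,0,None);w[abs(x-x[np.argmin(g)])>2]=0
    B.append(onz(c,[[(x*w).sum()/w.sum(),r]],.067)[0,:2]@y*1000)
print('top red',np.mean(R),'needle',np.mean(B),np.round(B,1))
d=np.median([read_camera('scene')[1] for i in range(5)],0);cs=calibration('scene')
for nm,cols,rs in(('flag',range(189,196),range(239,247)),('needle',range(198,205),range(234,243))):
    uv=np.array([[q,r] for q in cols for r in rs]);P=deproj(cs,uv,d[uv[:,1],uv[:,0]]);P=P[P[:,2]>.0665];f=P[:,:2]@y*1000
    print(nm,len(P),np.percentile(f,[5,50,95]).round(1),f.mean().round(1))
E
python3 m.py
```

```text
red [np.float64(190.9), np.float64(244.8), 64, array([ 0.7231, -0.0254,  0.0652]), 0.0834, np.float64(0.07402800223969305)]
blk [np.float64(219.9), np.float64(216.4), 14, array([ 0.6661, -0.0193,  0.0878]), 0.0809, np.float64(0.04422127972843175)] gap 29.8
blk [np.float64(201.2), np.float64(237.9), 18, array([ 0.7046, -0.0228,  0.0676]), 0.0833, np.float64(0.07064790349869754)] gap 3.4
top red 80.95170483189489 needle 81.26920337172844 [81.2 81.  81.  81.1 81.6 81.7]
flag 18 [81.1 83.3 84.7] 83.2
needle 19 [79.5 83.3 85.2] 83.3
```

Residual is about 0.1–0.3 mm in both views and the hand is clear, so I'm handing in.

```bash
python3 -c "from workcell import *;print(finish_job())"
```

```text
the job is handed in; nothing more can be done
None
```

The job is handed in: three strokes on the thumbwheel and a short reverse roll brought the pointer to about 0.3 mm from the red flag by my camera measurements (tolerance 2.5 mm), with the hand clear; the hand-in gave no verdict.

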